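# Free the sagging bolt of the drying crate and hold its gate ajar

### The job

The joined bowl wall in the drying crate has cured, but the gate's bolt has lost its front strap, sags, and hangs caught behind the bent-up lip of its keeper. Raise the bolt by its red knob and, while keeping it raised, draw it out of the keeper without wrenching it against the lip; then swing the self-closing gate about 30 degrees open. Finish still gripping the knob and holding the gate still at that angle for a colleague, with the bowl wall and everything lying around left undisturbed.

Things in the scene. Friction and masses are not known exactly. Their poses are not given: they have to be found in the camera images.
- crate: Fixed wooden drying crate on the desk, 344 mm wide, about 200 mm deep, 230 mm high with a slatted roof; its front is one gate of wood and steel rods. Origin at desk level under the middle of the front, in the gate's mid plane (9 mm behind the gate's front face); x points into the crate (away from whoever faces the gate), y to the left along the gate, z up.
- gate (a joint): Angle of the gate in rad: 0 shut, grows as it swings out towards the robot (clockwise seen from above) about the upright hinge at its left (+y) edge, up to 1.3. Sprung hinges pull it shut again: 0.16 N m when shut, 0.58 N m at 0.52 rad (about 3 N at the knob).
- hinge (a point): Point on the gate's upright hinge axis (left edge of the gate, 11 mm in front of its mid plane), 185 mm above the desk.
- knob (a point): Grip point: middle of the red knob's stem, a round bar 11 mm thick, 34 mm long, sticking out level from the bolt towards the robot (crate -x; the point's x axis), with an end disc 17 mm across, 7 mm thick. 41 mm in front of the gate's mid plane, 85 mm right of the crate's middle, 179 mm above the desk as it sags (gate top 213, crate roof 230 mm). The stem can turn between finger pads.
- bolt: Square steel bolt, 10 mm wide, 14 mm high, along the front of the gate's top rail; one loose strap, 115 mm left of the knob, holds it and it tilts about that. Nose 85 mm right of the knob. A worn notch in its underside, 16 mm long, 6.5 mm deep, ends 18 mm from the nose; the keeper's lip stands in it. Origin on its mid line at the strap when shot; y along the bolt towards the hinge.
- bolt_slide (a joint): How far the bolt is drawn, in m: about 0 when shot (starts between -0.003 and 0.003), grows towards the hinge (crate +y), stop at 0.048; the nose leaves the keeper at 0.027. Friction about 1 N.
- bolt_tilt (a joint): Tilt of the bolt in rad: 0 sagging in the keeper, 0.05 level, stop at 0.15. It falls back by its weight (about 0.14 kg with knob). The notch clears the lip once the knob is raised about 4 mm; raised over 11 mm with the bolt shot, the nose meets the keeper's top. With the knob raised 6 to 10 mm it can be drawn straight out.
- keeper: Fixed steel keeper on the crate's right post, just right of the gate's edge: a hoop 21 mm long and 43 mm high that encloses the nose, its floor reaching 6 mm farther towards the gate, where the edge is bent up into a lip 3 mm thick that stands 6.5 mm above the floor. Origin is the crate's.
- joined_sherd: Big joined bowl wall, fragile, 56 x 196 x 185 mm, standing upright inside the crate; origin under its middle. Not to be touched.
- masking_tape: Roll of masking tape, 107 mm across, 24 mm high, lying on the desk left of the crate; origin under its middle. A bystander.
- sherd_b1: Flat pale potsherd, 106 x 105 x 20 mm, lying on the desk in front and left of the crate; origin under its middle. A bystander.
- clamp_near: Black spring clamp with blue jaw pads, 158 x 115 x 26 mm, lying on the desk to the right; origin under its middle. A bystander.

How it is judged:
By the outcome, as a careful person would: the job done as asked, in the order asked, and still so for the second after the job is handed in, while the arm keeps its last pose, push and grip.
It also fails if it takes over 35 s, if anything falls off the work surface, if the arm or the gripper's body presses on something with over 40 N, if the wrist force passes 120 N, or if a joint passes its speed limit or range.

### The arm

A 7-joint arm with a two-finger parallel gripper is mounted at the origin on a cart in front of the work surface, level with it; the furniture and walls round the work are solid. World frame = base frame: x ahead of the robot, y to its left, z up, the work surface at z = 0. Lengths are in mm, angles in rad, forces in N, time in s.
With the tool pointing down it reaches from about 350 to 900 mm from the base axis. Payload 19.9 kg.
Tool frame: the origin (TCP) lies at the very end of the fingers, on their centre line; the grasp point (between the pads) lies env.pinch_z behind it (env.pinch_z is the distance from the TCP to the grasp point, in mm); z points along the fingers, y is the direction in which the jaws open and shut (so a half turn about z gives the same grasp; the last joint's range is limited). The gripper opens to 94 mm and grips with 3 to 60 N. Pads are 16 mm wide; open, the fingers measure 119 mm over their backs; the gripper's body (75 mm by 177 mm) begins 78 mm behind the grasp point.
Start: joints at [1.248, 0.417, -0.01, 1.614, 0.005, 1.111, -0.053], TCP at [173.197, -600.501, 205.425] pointing down, gripper open.
Joint ranges: [-2.81, 2.81], [-0.39, 2.02], [-1.27, 1.25], [0.06, 2.57], [-1.19, 4.33], [0.19, 2], [-2.82, 2.82]. Speed limits (rad/s): [1.89, 1.89, 2.39, 2.39, 3.01, 3.01, 3.01].

### API

Orientations are given as a unit quaternion [x, y, z, w].
In Python, from bench import env gives the robot as it stands. Calls block until the motion is done:
- env.move_pose(position, orientation): joint-space move of the TCP to a pose.
- env.move_straight(position, ori=None, speed=150, threshold=None): straight line of the TCP; ori=None keeps the orientation; speed is the mean speed in mm/s. With threshold (N) it stops when the force on the tool has changed by that much, and returns True; else False.
- env.move_joints(angles): joint-space move.
- env.grip(opening): finger opening in mm; the grip force is fixed at half the most; returns when the fingers have stopped.
- env.hold(seconds).
- env.solve_ik(position, orientation): joint angles nearest the present ones, or None.
- env.get_state(): the state.
- env.snapshot(name): name is "scene" or "side" or "wrist"; returns a dict with "frame" (384x512x3 uint8, red, green, blue), "camera_matrix" (3x3 intrinsics, pixels), "eye" and "attitude" of the camera in the world. Camera axes: x right, y up, looking along -z (the intrinsics and any distortion apply to the point x, -y, -z); pixel columns grow to the right and rows downward; lengths in mm; the calibration is good to about 2 mm. The wrist camera is an equidistant fisheye: a pixel r from the principal point sees the ray r / f radians off the axis. A picture is of the moment at which its call begins. There is no depth.
A pose or a line that the arm cannot do raises env.Unreachable and nothing moves.
- env.finish_job(): hands the job in, once; it reports no verdict.
Trained networks look in the newest picture that a camera, given by its name, has taken for a name from the list of things; names that differ only in an ending like _2 or _b are one class to them, and where a whole thing is asked for, a point or a joint stands for the part that bears it (a point fixed in the world has none). Each returns a list of dicts, best first, with "score" (0 to 1); they miss things now and then, are a little off and sometimes report something else, mostly with a low value. They report only what shows in the picture. A call takes as long as a camera call.
- env.search_frame(camera, thing): "extent" ([left, top, right, bottom] in pixels, round what is visible of it).
- env.regions_of(camera, thing): "region" (384x512 bool, what is visible of it) and "extent" ([left, top, right, bottom] in pixels, round what is visible of it).
- env.landmark_of(camera, thing): "at" ([column, row] in pixels: a listed point, or the origin of a listed thing).
The state is a dict: "time_s": time; "joint_pos": joint angles; "joint_velocities": joint speeds; "joint_torque": joint torques, N m; "tcp_pos": TCP position; "tcp_rot": TCP orientation; "contact_force": force on the tool from outside, world axes, zero at the start; "ft_torque": the same for the moment, N m; "gripper_width": finger opening in mm.
Only numpy, scipy, OpenCV 4.12 (cv2) and the standard library are available. Lean on these libraries where they do the work, as an engineer would, in place of code of your own. Each camera call takes 0.05 s, during which the arm holds its last target.

## Working session

There is one attempt and no reset: what is moved stays moved. The work goes in short steps, each a Python script; the robot and the scene stay as the last script left them, time stands still between calls to the robot, and variables do not carry over. Pictures are saved under pics/ and viewed, and the job is handed in when it is done.

```bash
ls; mkdir -p pics; python3 - <<'E'
from bench import env
import cv2,json
print(env.pinch_z); s=env.get_state(); print(s)
for c in ["scene","side","wrist"]:
    d=env.snapshot(c); cv2.imwrite(f"pics/{c}0.png",cv2.resize(d["frame"][:,:,::-1],None,fx=1.5,fy=1.5))
    print(c,d["camera_matrix"],d["eye"],d["attitude"],[k for k in d])
    for t in ["knob","hinge","crate","keeper","bolt"]:
        print(t,[(round(r["score"],2),r["at"]) for r in env.landmark_of(c,t)][:2])
E
```

```text
pics
18.8
{'time_s': 0.0, 'joint_pos': array([ 1.24850547,  0.41795247, -0.01028793,  1.61416491,  0.00467822,
        1.11067889, -0.05298145]), 'joint_velocities': array([-2.00301800e-03, -1.73063585e-03, -2.22845856e-05, -9.13281444e-04,
        6.47750372e-04, -8.27864093e-04,  1.33488937e-04]), 'joint_torque': array([ 2.09203210e-05, -8.51274705e+01,  6.38913643e-01, -4.25999665e+01,
       -4.88519599e-02,  1.85371726e-02,  7.76204547e-05]), 'tcp_pos': array([ 173.08119084, -600.17469709,  204.84265971]), 'tcp_rot': array([ 9.90160337e-01,  1.39936269e-01, -1.19986589e-04, -5.77533361e-04]), 'contact_force': array([-0.01345688, -0.14364006, -0.50239065]), 'ft_torque': array([-0.00370417,  0.06278788,  0.05228782]), 'gripper_width': 93.9249976934051}
scene [[462.79901271   0.         259.15809427]
 [  0.         462.79901271 198.17298983]
 [  0.           0.           1.        ]] [-368.96889784  615.54185198 1140.61587648] [-0.18390609  0.35951733  0.80649195 -0.43185249] ['frame', 'camera_matrix', 'eye', 'attitude']
knob [(0.76, [299.6, 171.6])]
hinge [(0.63, [228.7, 169.3])]

[... 157 characters left out ...]
978   0.         250.90565199]
 [  0.         390.04758978 179.72569616]
 [  0.           0.           1.        ]] [-74.03046311 854.59296629 749.29384532] [-0.13960026  0.47532835  0.82834286 -0.26157758] ['frame', 'camera_matrix', 'eye', 'attitude']
knob [(0.5, [268.7, 146.5])]
hinge [(0.83, [205.3, 155.1])]
crate [(0.84, [245.1, 191.1])]
keeper []
bolt [(0.77, [236.3, 150.6])]
wrist [[297.31863964   0.         253.63149813]
 [  0.         297.31863964 188.84781246]
 [  0.           0.           1.        ]] [ 249.00692689 -578.62376696  385.72804606] [-0.10948102  0.08258976 -0.59523774  0.79176061] ['frame', 'camera_matrix', 'eye', 'attitude']
knob []
hinge []
crate []
keeper []
bolt []
```

View pics/scene0.png

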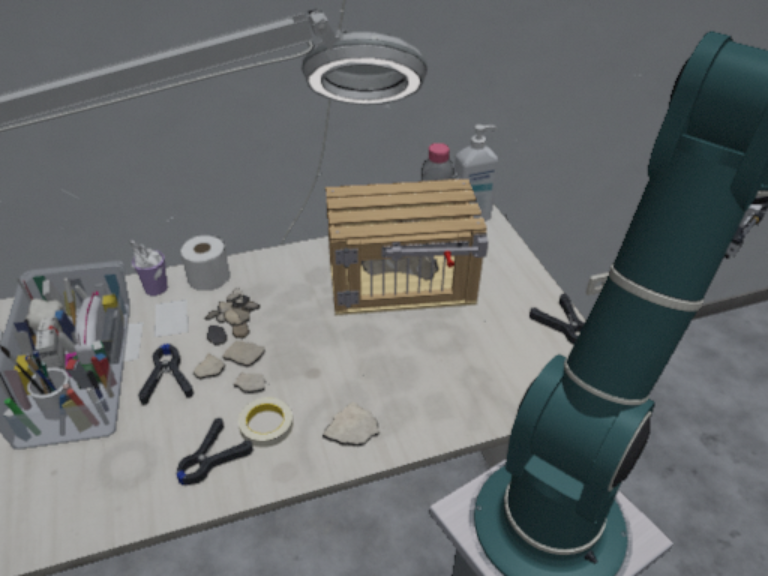

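View pics/side0.png

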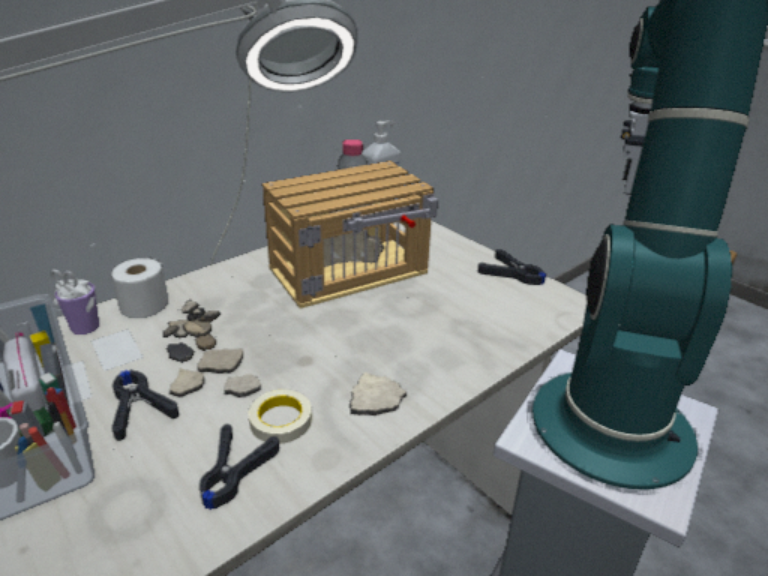

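```bash
cat > h.py <<'E'
import numpy as np
from scipy.spatial.transform import Rotation as R
from scipy.optimize import least_squares
def proj(d,P):
    p=(np.atleast_2d(P)-d["eye"])@R.from_quat(d["attitude"]).as_matrix()
    K=d["camera_matrix"]; x=p[:,0]/-p[:,2]; y=-p[:,1]/-p[:,2]
    return np.c_[K[0,0]*x+K[0,2],K[1,1]*y+K[1,2]]
def ray(d,uv):
    K=d["camera_matrix"]; v=np.array([(uv[0]-K[0,2])/K[0,0],-(uv[1]-K[1,2])/K[1,1],-1])
    v=R.from_quat(d["attitude"]).as_matrix()@v; return v/np.linalg.norm(v)
def atz(d,uv,z):
    v=ray(d,uv); return d["eye"]+v*(z-d["eye"][2])/v[2]
E
python3 - <<'E'
from bench import env
from h import *
import pickle
D={c:env.snapshot(c) for c in ("scene","side")}
pickle.dump(D,open("D.pkl","wb"))
for c in D:
    for t,z in [("knob",179),("hinge",185),("crate",0),("joined_sherd",0),("masking_tape",0),("sherd_b1",0),("clamp_near",0)]:
        r=env.landmark_of(c,t)
        if r: print(c,t,round(r[0]["score"],2),r[0]["at"],atz(D[c],r[0]["at"],z).round(1))
E
```

```text
scene knob 0.84 [299.1, 169.0] [ 544.1 -176.7  179. ]
scene hinge 0.95 [229.7, 170.8] [654.9  24.8 185. ]
scene crate 0.9 [268.9, 206.4] [ 603.3 -101.9    0. ]
scene joined_sherd 0.94 [264.2, 182.7] [ 720.6 -162.     0. ]
scene masking_tape 0.66 [177.8, 281.7] [481.4 321.3   0. ]
scene sherd_b1 0.67 [232.6, 284.3] [381.3 187.3   0. ]
scene clamp_near 0.67 [380.5, 217.6] [ 341.5 -397.7    0. ]
side knob 0.71 [268.9, 148.9] [ 529.1 -146.6  179. ]
side hinge 0.94 [205.8, 157.5] [649.3  33.5 185. ]
side crate 0.67 [243.7, 191.6] [ 605.8 -112.6    0. ]
side joined_sherd 0.69 [229.3, 172.6] [ 730.9 -192.1    0. ]
side masking_tape 0.87 [186.3, 278.2] [481.4 323.6   0. ]
side sherd_b1 0.89 [251.3, 265.4] [369.3 184.2   0. ]
side clamp_near 0.98 [344.6, 182.0] [ 337.7 -391.3    0. ]
```

```bash
python3 - <<'E'
import pickle,cv2
D=pickle.load(open("D.pkl","rb"))
f=D["scene"]["frame"][115:215,210:335,::-1]; cv2.imwrite("pics/sc1.png",cv2.resize(f,None,fx=6,fy=6,interpolation=cv2.INTER_CUBIC))
f=D["side"]["frame"][100:210,170:300,::-1]; cv2.imwrite("pics/si1.png",cv2.resize(f,None,fx=5.4,fy=5.4,interpolation=cv2.INTER_CUBIC))
E
```

```text
(no output)
```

View pics/sc1.png

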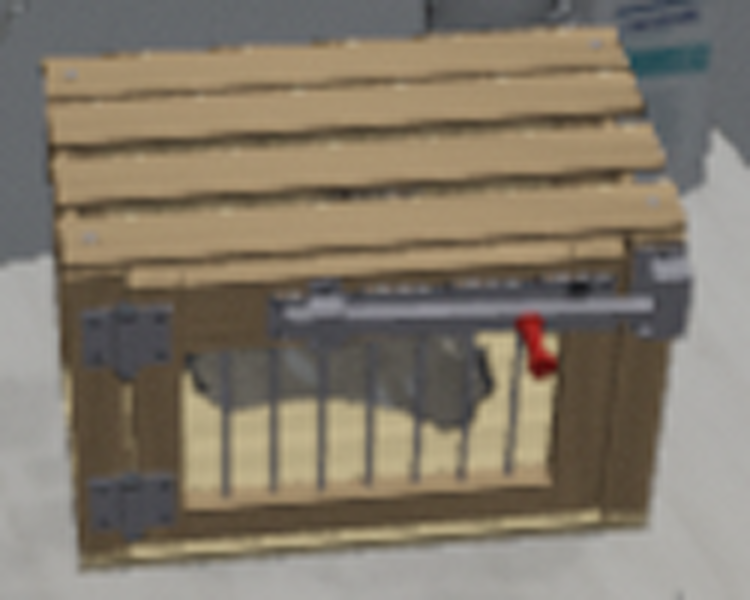

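View pics/si1.png

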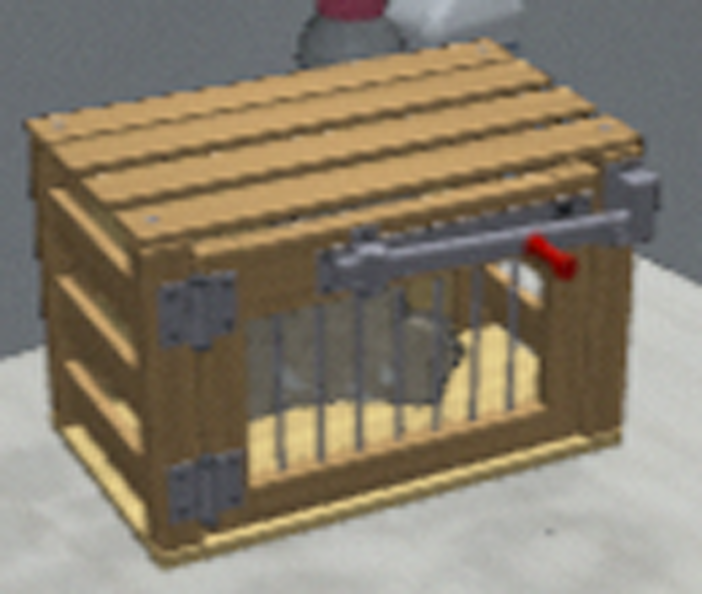

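```bash
python3 - <<'E'
from h import *
import pickle
D=pickle.load(open("D.pkl","rb"))
S=lambda p:np.array(p)/6+[210,115]
T=lambda p:np.array(p)/5.4+[170,100]
# crop pixel centres: cv2.resize => (u+.5)/s-.5
S=lambda p:(np.array(p)+.5)/6-.5+[210,115]
T=lambda p:(np.array(p)+.5)/5.4-.5+[170,100]
def tri(a,b):
    r=least_squares(lambda X:np.r_[proj(D["scene"],X)[0]-a,proj(D["side"],X)[0]-b],[600,-100,100])
    return r.x.round(1),r.fun.round(2)
pts=dict(BL=((80,570),(165,567)),BR=((645,525),(620,440)),
 roofFL=((60,240),(140,222)),roofFR=((683,208),(640,135)),roofBL=((43,62),(28,120)),roofBR=((612,30),(490,42)),
 kdisc=((542,362),(568,265)),kbase=((525,322),(531,243)),kmid=((535,345),(550,254)))
for k,(a,b) in pts.items():
    print(k,tri(S(a),T(b)), atz(D["scene"],S(a),0 if k[0]=="B" else 230).round(1),atz(D["side"],T(b),0 if k[0]=="B" else 230).round(1))
for h in [((229.7,170.8),(205.8,157.5)),((228.7,169.3),(205.3,155.1))]: print("hinge",tri(*map(np.array,h)))
E
```

```text
BL (array([672.4,  47.7,   6.3]), array([ 0.12,  0.21, -0.16, -0.17])) [679.3  44.4   0. ] [677.6  41.4   0. ]
BR (array([ 523.2, -259.1,    3. ]), array([ 0.07,  0.13, -0.1 , -0.11])) [ 526.2 -261.6    0. ] [ 524.8 -263.     0. ]
roofFL (array([681.9,  42.8, 238.9]), array([ 0.46,  0.64, -0.53, -0.53])) [696.1  36.7 230. ] [691.2  30.6 230. ]
roofFR (array([ 530.9, -266. ,  228.5]), array([ 0.55,  0.94, -0.77, -0.84])) [ 534.5 -266.3  230. ] [ 523.3 -257.8  230. ]
roofBL (array([850.5, -42.4, 230.3]), array([-0., -0.,  0.,  0.])) [850.9 -42.6 230. ] [851.  -42.9 230. ]
roofBR (array([ 697.9, -348.3,  227.7]), array([ 0.1 ,  0.15, -0.13, -0.14])) [ 696.2 -346.2  230. ] [ 693.2 -342.   230. ]
kdisc (array([ 514.4, -157.9,  180.9]), array([ 0.22,  0.38, -0.3 , -0.33])) [ 471.1 -118.9  230. ] [461.7 -69.1 230. ]
kbase (array([ 550.2, -173.3,  179. ]), array([ 0.08,  0.13, -0.1 , -0.11])) [ 502.1 -131.7  230. ] [493.7 -80.9 230. ]
kmid (array([ 530.8, -165.1,  179.8]), array([ 0.03,  0.05, -0.04, -0.04])) [ 484.1 -124.4  230. ] [477.3 -75.1 230. ]
hinge (array([662.7,  19.6, 176. ]), array([ 0.22,  0.33, -0.26, -0.27]))
hinge (array([658.7,  25.6, 188. ]), array([ 0.17,  0.25, -0.2 , -0.2 ]))
```

```bash
cat >> h.py <<'E'
YAW=np.arctan2(-152,305)  # placeholder crate yaw: y axis=(.447,.894)
O=np.array([605.,-107.])
def crate(p): 
    c,s=np.cos(YAW),np.sin(YAW); return np.r_[O+np.array([c*p[0]-s*p[1],s*p[0]+c*p[1]]),p[2]]
def quat(a,flip=False):
    # tool down, y along crate y rotated clockwise by a
    t=YAW-a; X=np.array([-np.cos(t),-np.sin(t),0]); 
    if flip: X=-X
    Z=np.array([0,0,-1.]); Y=np.cross(Z,X); return R.from_matrix(np.c_[X,Y,Z]).as_quat()
E
python3 - <<'E'
from bench import env
from h import *
import pickle
D=pickle.load(open("D.pkl","rb"))
r=least_squares(lambda X:np.r_[proj(D["scene"],X)[0]-[243,53],proj(D["side"],X)[0]-[198,32]],[600,0,400]);print("lamp",r.x.round(),r.fun.round(1))
print(env.get_state()["time_s"])
H=np.array([-11,150,0])
for flip in (0,1):
    for p,a in [((-41,-85,320),0),((-41,-85,160),0),((-41,-45,168),0),(None,.52)]:
        if p is None:
            v=np.array([-30,-195]);c,s=np.cos(-a),np.sin(-a); p=(H[0]+c*v[0]-s*v[1],H[1]+s*v[0]+c*v[1],168)
        q=env.solve_ik(crate(p),quat(a,flip)); print(flip,p,crate(p).round(),None if q is None else np.round(q,2))
E
```

```text
lamp [763. -94. 524.] [-1.5 -1.7  1.7  1.5]
1.7
0 (-41, -85, 320) [ 530. -165.  320.] [ 0.79  0.26 -0.66  1.62  0.16  1.32  1.21]
0 (-41, -85, 160) [ 530. -165.  160.] [ 0.76  0.41 -0.65  1.82  0.29  1.01  1.11]
0 (-41, -45, 168) [ 548. -129.  168.] [ 0.71  0.42 -0.67  1.79  0.3   1.03  1.03]
0 (np.float64(-133.92620226985815), np.float64(-4.318335901829613), 168) [483. -51. 168.] [ 0.66  0.28 -0.72  1.97  0.22  0.97  0.43]
1 (-41, -85, 320) [ 530. -165.  320.] [ 0.5   0.22 -0.3   1.63  0.07  1.3  -1.85]
1 (-41, -85, 160) [ 530. -165.  160.] [ 0.43  0.35 -0.22  1.83  0.09  0.97 -1.87]
1 (-41, -45, 168) [ 548. -129.  168.] [ 0.39  0.36 -0.27  1.8   0.11  1.   -1.95]
1 (np.float64(-133.92620226985815), np.float64(-4.318335901829613), 168) [483. -51. 168.] [ 0.37  0.23 -0.37  1.98  0.1   0.95 -2.61]
```

```bash
python3 - <<'E'
from bench import env
from h import *
import cv2,pickle
s=env.get_state()
env.move_straight([173,-600,330],speed=250)
env.move_pose(crate((-41,-85,290)),quat(0))
env.grip(50)
s=env.get_state(); print(s["time_s"],s["tcp_pos"],s["contact_force"])
E2={}
for c in ("wrist","side","scene"):
    d=env.snapshot(c);E2[c]=d; cv2.imwrite(f"pics/{c}2.png",cv2.resize(d["frame"][:,:,::-1],None,fx=1.5,fy=1.5))
    print(c,[(round(r["score"],2),r["at"]) for r in env.landmark_of(c,"knob")][:2])
pickle.dump(E2,open("E.pkl","wb")); print(env.get_state()["time_s"])
E
```

```text
5.2083 [ 530.39772243 -164.79749823  290.00209063] [-0.22566907 -0.16167266  0.82825907]
wrist [(0.7, [257.2, 186.7])]
side [(0.77, [269.1, 145.7])]
scene [(0.62, [297.7, 173.1])]
5.5083
```

View pics/wrist2.png

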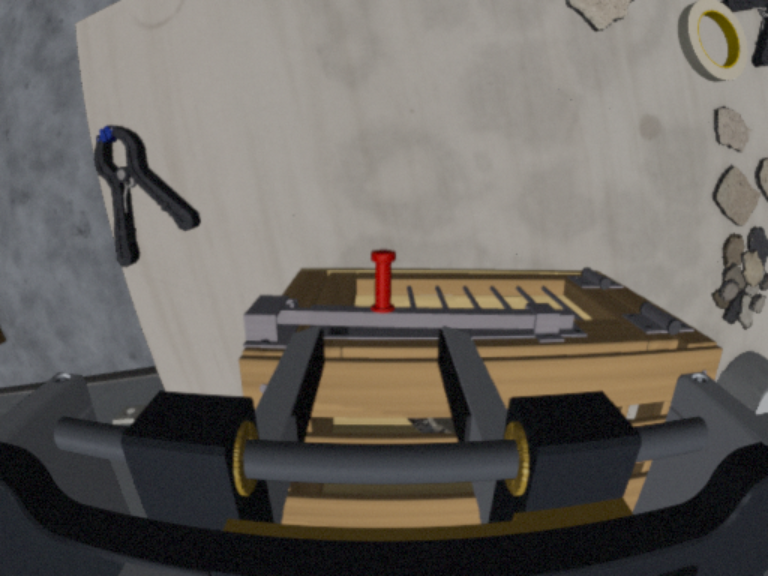

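View pics/side2.png

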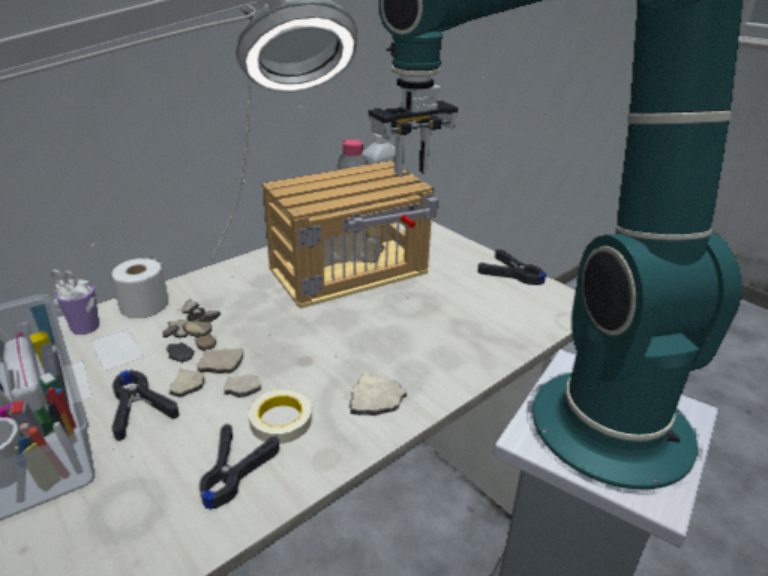

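```bash
cat >> h.py <<'E'
def fray(d,uv):
    K=d["camera_matrix"]; x=(uv[0]-K[0,2])/K[0,0]; y=(uv[1]-K[1,2])/K[1,1]; r=np.hypot(x,y)
    k=np.sin(r)/r if r>1e-9 else 1; v=np.array([x*k,-y*k,-np.cos(r)]); return R.from_quat(d["attitude"]).as_matrix()@v
def fz(d,uv,z):
    v=fray(d,uv); return d["eye"]+v*(z-d["eye"][2])/v[2]
E
python3 - <<'E'
from h import *
import pickle,cv2
d=pickle.load(open("E.pkl","rb"))["wrist"]
f=d["frame"][150:250,150:300,::-1]; cv2.imwrite("pics/wz2.png",cv2.resize(f,None,fx=5,fy=5,interpolation=cv2.INTER_CUBIC))
hsv=cv2.cvtColor(d["frame"],cv2.COLOR_RGB2HSV); m=((hsv[...,0]<8)|(hsv[...,0]>172))&(hsv[...,1]>170)&(hsv[...,2]>70)
m[:150]=0;m[220:]=0
for r in range(160,212):
    c=np.where(m[r,230:280])[0]
    if len(c): print(r,c.min()+230,c.max()+230,end='; ')
print()
print(d["eye"],R.from_quat(d["attitude"]).as_matrix()[:,2])
E
```

```text
168 249 262; 169 248 262; 170 248 262; 171 248 262; 172 248 262; 173 249 261; 174 250 260; 175 251 259; 176 251 259; 177 251 259; 178 251 259; 179 250 259; 180 250 259; 181 250 260; 182 250 260; 183 250 260; 184 250 260; 185 250 260; 186 250 260; 187 250 260; 188 250 259; 189 250 259; 190 250 259; 191 250 259; 192 250 259; 193 250 259; 194 250 259; 195 250 259; 196 250 259; 197 250 259; 198 250 259; 199 251 259; 200 250 259; 201 251 259; 202 250 259; 203 250 260; 204 248 259; 205 247 262; 206 248 262; 207 249 260; 
[ 459.71027958 -129.56121609  470.30950316] [-0.24178663  0.120556    0.96281124]
```

View pics/wz2.png

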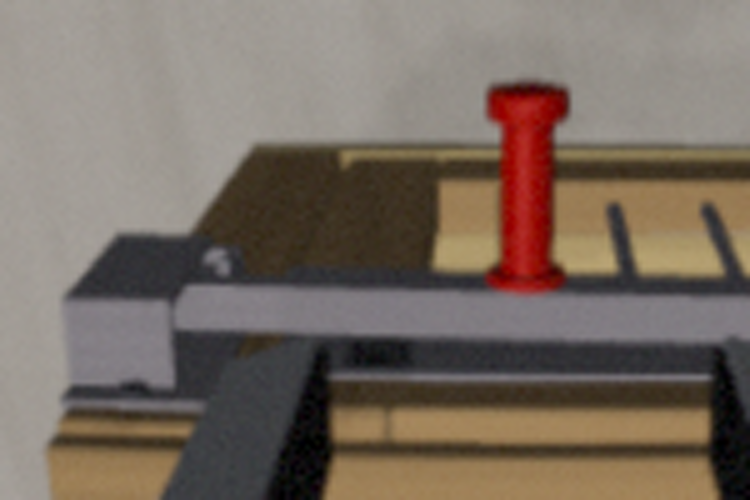

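```bash
python3 - <<'E'
from h import *
import pickle
d=pickle.load(open("E.pkl","rb"))["wrist"]
k=crate((-41,-85,179)); print("pred",k)
for uv,z in [((255,173.5),185),((254.8,190),179),((254.8,178),179),((254.8,203),179),((254.8,203),184.5),((255,207),184.5)]:
    P=fz(d,uv,z); e=P[:2]-O; c,s=np.cos(YAW),np.sin(YAW); print(uv,P.round(1),"crate",(c*e[0]+s*e[1]).round(1),(-s*e[0]+c*e[1]).round(1))
# direction lines: bolt front top edge, roof front edge
for a,b,z in [((187,207),(290,207),186),((160,238.5),(478,238.5),230)]:
    v=fz(d,b,z)-fz(d,a,z); print(np.degrees(np.arctan2(v[1],v[0]))-90, np.degrees(YAW))
E
python3 - <<'E'
import pickle,cv2
d=pickle.load(open("E.pkl","rb"))["wrist"]
f=d["frame"][170:250,150:490,::-1]; cv2.imwrite("pics/wz3.png",cv2.resize(f,None,fx=2.3,fy=5,interpolation=cv2.INTER_CUBIC))
E
```

```text
pred [ 530.39110319 -164.78851544  179.        ]
(255, 173.5) [ 517.9 -157.1  185. ] crate -55.6 -83.7
(254.8, 190) [ 534.5 -165.5  179. ] crate -37.0 -83.8
(254.8, 178) [ 523.2 -159.9  179. ] crate -49.6 -83.8
(254.8, 203) [ 547.  -171.7  179. ] crate -23.1 -83.8
(254.8, 203) [ 545.3 -170.9  184.5] crate -24.9 -83.8
(255, 207) [ 549.3 -172.6  184.5] crate -20.6 -83.6
-26.320016782304805 -26.489859908546457
-28.22169193843142 -26.489859908546457
```

View pics/wz3.png

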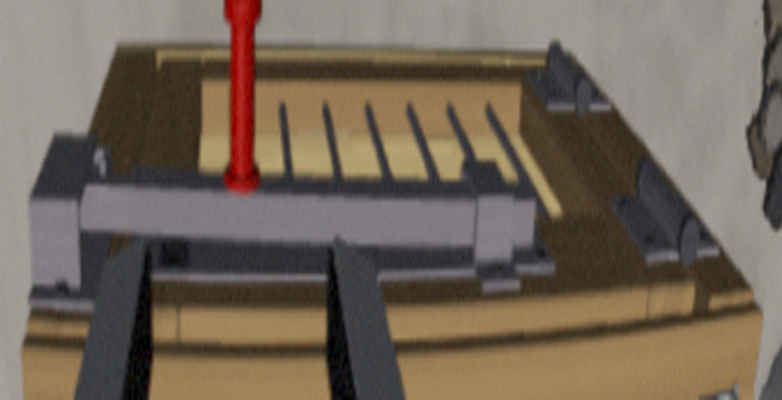

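```bash
python3 - <<'E'
from bench import env
from h import *
import cv2,pickle
d=pickle.load(open("E.pkl","rb"))["wrist"]
v=fz(d,(480.4,232),230)-fz(d,(160.9,239),230); print("roofyaw",np.degrees(np.arctan2(v[1],v[0]))-90,np.linalg.norm(v))
for t,z in [("hinge",185),("bolt",185),("knob",179)]:
    for r in env.landmark_of("wrist",t)[:1]:
        P=fz(d,r["at"],z);e=P[:2]-O; c,s=np.cos(YAW),np.sin(YAW); print(t,r["score"],r["at"],(c*e[0]+s*e[1]).round(1),(-s*e[0]+c*e[1]).round(1))
print(env.move_straight(crate((-41.5,-84.1,160.2)),quat(0),speed=80,threshold=6))
s=env.get_state(); print(s["time_s"],s["tcp_pos"],s["contact_force"])
E2={}
for c in ("wrist","side","scene"):
    d=env.snapshot(c);E2[c]=d
pickle.dump(E2,open("E3.pkl","wb"))
cv2.imwrite("pics/w3.png",cv2.resize(E2["wrist"]["frame"][120:330,100:400,::-1],None,fx=2.5,fy=2.5))
cv2.imwrite("pics/s3.png",cv2.resize(E2["side"]["frame"][80:210,170:320,::-1],None,fx=4.5,fy=4.5,interpolation=cv2.INTER_CUBIC))
E
```

```text
roofyaw -26.808450481454685 339.3554746269786
hinge 0.92 [439.8, 212.8] -10.6 135.6
knob 0.7 [257.2, 186.7] -40.5 -81.4
False
7.4333 [ 530.54861405 -163.80807559  160.55695202] [ 0.03238577 -0.46356724 -0.28792772]
```

View pics/w3.png

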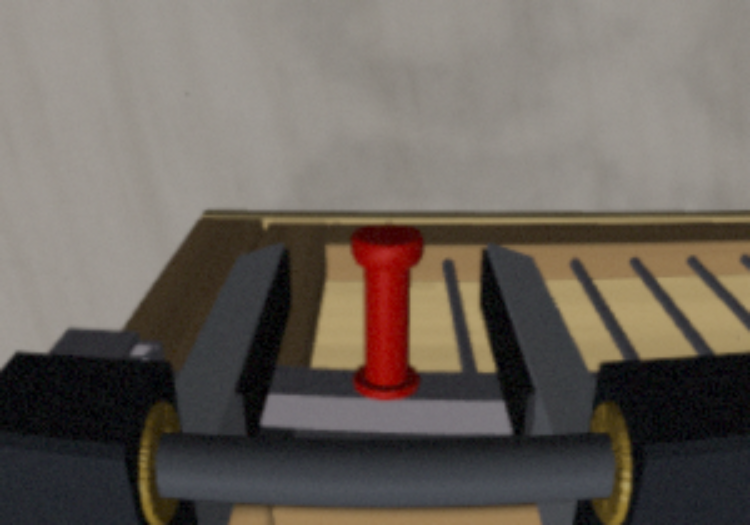

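View pics/s3.png

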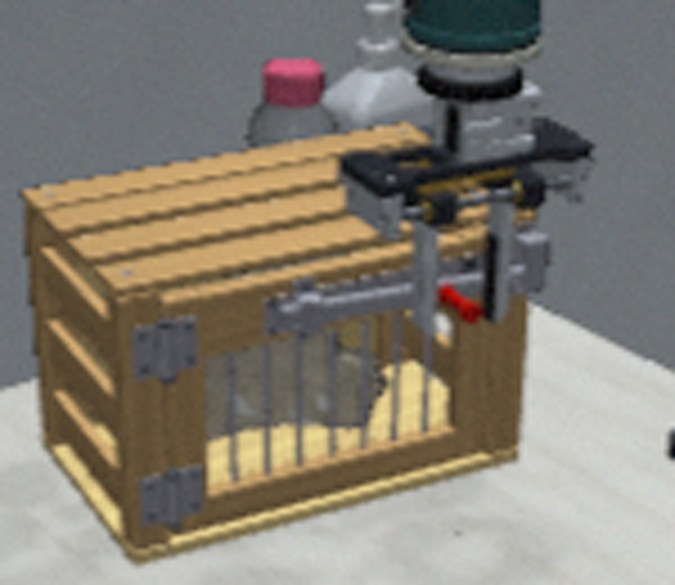

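```bash
python3 - <<'E'
from bench import env
from h import *
import cv2
env.grip(8)
s=env.get_state(); print(s["time_s"],s["tcp_pos"],s["contact_force"],s["gripper_width"])
p=crate((-41.5,-84.1,160.2)); t=s["tcp_pos"].copy(); t[:2]=p[:2]; t[2]=160.2
t[2]+=8
print(env.move_straight(t,quat(0),speed=20,threshold=25))
s=env.get_state(); print(s["time_s"],s["tcp_pos"],s["contact_force"],s["gripper_width"])
W=env.snapshot("wrist");S=env.snapshot("scene")
cv2.imwrite("pics/w4.png",cv2.resize(W["frame"][120:330,100:400,::-1],None,fx=2.5,fy=2.5))
cv2.imwrite("pics/s4.png",cv2.resize(S["frame"][100:215,210:335,::-1],None,fx=5,fy=5,interpolation=cv2.INTER_CUBIC))
E
```

```text
8.3 [ 530.38412874 -163.76455482  160.21319651] [0.02446433 1.11425378 0.4026904 ] 9.798569594190658
False
8.85 [ 530.3219083  -163.82004445  168.23791806] [-0.0321489  -0.84709156 -2.13284966] 10.361732374513172
```

View pics/w4.png

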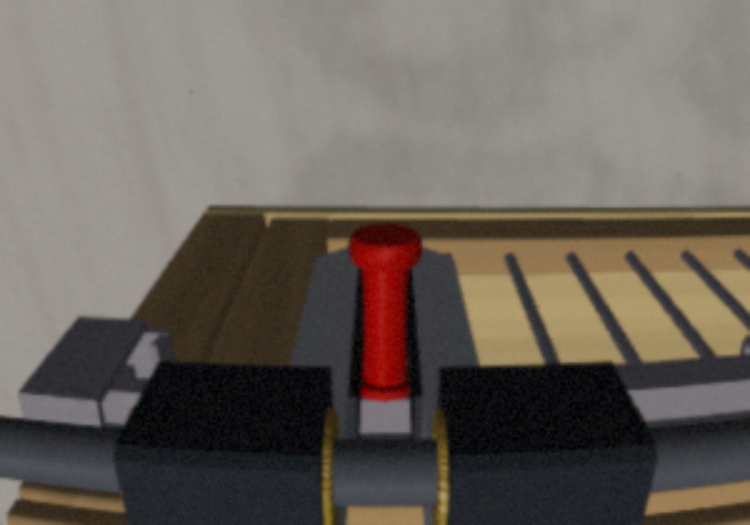

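View pics/s4.png

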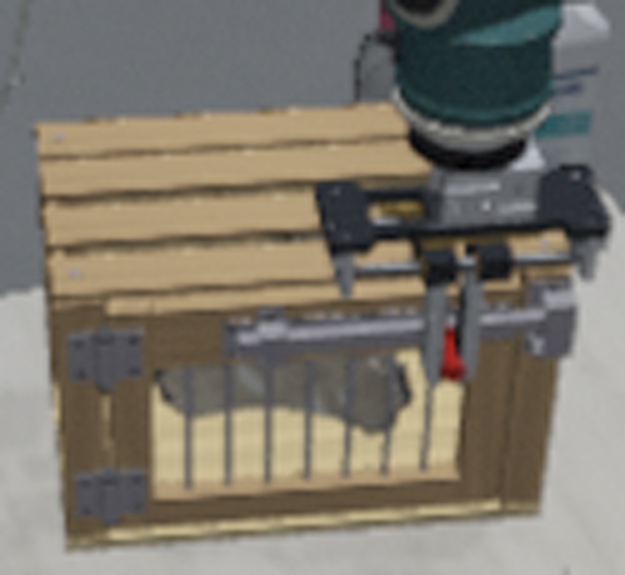

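```bash
python3 - <<'E'
from bench import env
from h import *
import cv2
env.grip(0)
s=env.get_state(); print(s["time_s"],s["tcp_pos"],s["contact_force"],s["gripper_width"])
for y in (-64.1,-47.1):
    print(env.move_straight(crate((-41.5,y,168.2)),quat(0),speed=40,threshold=10))
    s=env.get_state(); print(s["time_s"],s["tcp_pos"],s["contact_force"],s["gripper_width"])
W=env.snapshot("wrist");S=env.snapshot("scene")
cv2.imwrite("pics/w5.png",cv2.resize(W["frame"][120:330,100:400,::-1],None,fx=2.5,fy=2.5))
cv2.imwrite("pics/s5.png",cv2.resize(S["frame"][100:215,210:335,::-1],None,fx=5,fy=5,interpolation=cv2.INTER_CUBIC))
E
```

```text
9.1667 [ 530.27406624 -163.80229955  168.11753131] [-0.52755481 -1.17611366 -2.52174826] 10.211464398506996
False
9.8167 [ 539.43408883 -145.56909551  168.21648124] [ 1.17175616  1.01425039 -3.02432446] 9.897439872349848
False
10.3917 [ 547.03734544 -130.31604754  168.225623  ] [ 1.46101089  0.69683758 -2.92621966] 10.274461028891011
```

View pics/w5.png

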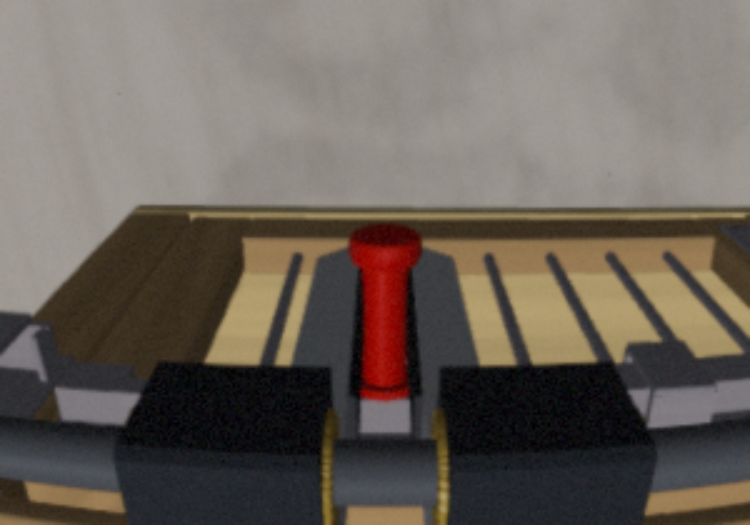

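View pics/s5.png

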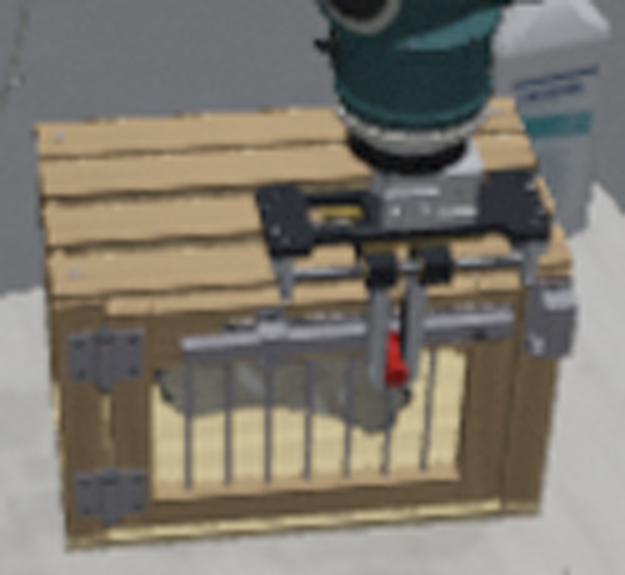

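```bash
cat >> h.py <<'E'
HG=np.array([-11.,138.])
def swing(a,y=-47.1,x=-41.5):
    v=np.array([x,y])-HG; c,s=np.cos(-a),np.sin(-a)
    return crate((HG[0]+c*v[0]-s*v[1],HG[1]+s*v[0]+c*v[1],168.2))
E
python3 - <<'E'
from bench import env
from h import *
import cv2
for a in (.06,.12,.2,.28,.36,.44,.5236):
    h=env.move_straight(swing(a),quat(a),speed=50,threshold=15)
    s=env.get_state(); print(a,h,s["time_s"],s["tcp_pos"].round(1),s["contact_force"].round(1),s["gripper_width"])
    if h: break
W=env.snapshot("wrist");S=env.snapshot("scene")
cv2.imwrite("pics/w6.png",cv2.resize(W["frame"][:,:,::-1],None,fx=1.5,fy=1.5))
cv2.imwrite("pics/s6.png",cv2.resize(S["frame"][100:225,200:345,::-1],None,fx=4.5,fy=4.5,interpolation=cv2.INTER_CUBIC))
import pickle; pickle.dump(dict(wrist=W,scene=S,side=env.snapshot("side")),open("F.pkl","wb"))
E
```

```text
0.06 False 10.8667 [ 538.  -124.   168.3] [ 2.  -0.2 -3.5] 9.853800144881637
0.12 False 11.2417 [ 529.7 -116.7  168.3] [ 1.5 -0.6 -2.3] 10.208914402600325
0.2 False 11.6917 [ 519.2 -106.   168.3] [ 2.6 -1.1 -2.4] 9.832620238117855
0.28 False 12.1417 [509.4 -94.7 168.3] [ 3.2 -0.1 -3.5] 10.196575506095483
0.36 False 12.5917 [500.6 -82.6 168.3] [ 1.6 -1.2 -2.8] 10.394258985751806
0.44 False 13.0417 [492.8 -69.8 168.2] [ 1.9 -2.  -2.6] 10.429889395099394
0.5236 False 13.5083 [485.8 -55.7 168.2] [ 2.8 -2.7 -3.8] 10.046772366336146
```

View pics/w6.png

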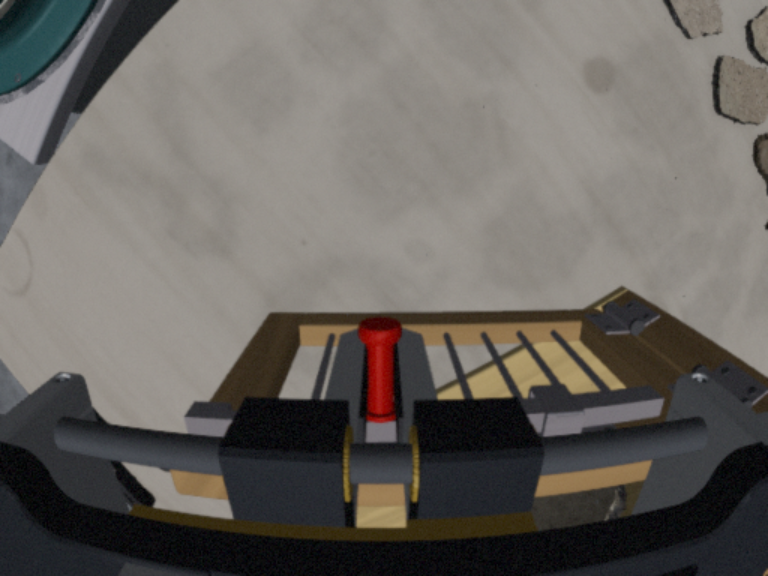

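View pics/s6.png

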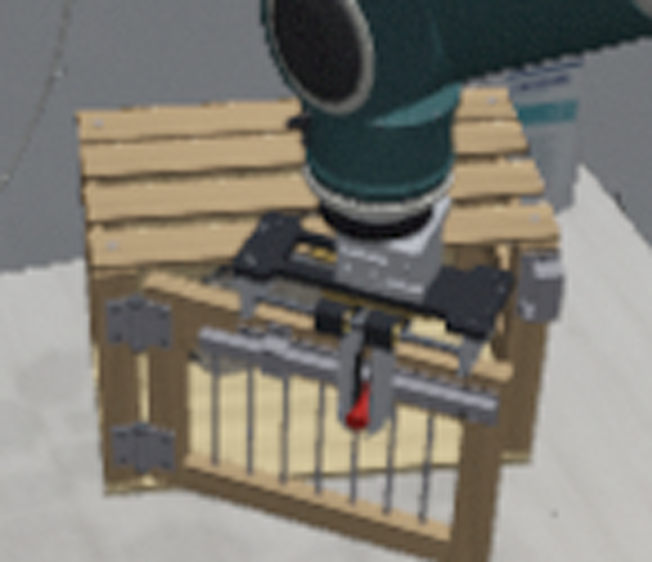

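```bash
python3 - <<'E'
from bench import env
from h import *
import pickle
W=pickle.load(open("F.pkl","rb"))["wrist"]
for a,b in [((272,313),(583,312)),((300,325),(581,321))]:
    v=fz(W,np.array(b)/1.5,15)-fz(W,np.array(a)/1.5,15); print("gate angle deg",-26.5-(np.degrees(np.arctan2(v[1],v[0]))-90),np.linalg.norm(v))
env.hold(1.0)
s=env.get_state(); print(s["time_s"],s["tcp_pos"].round(2),s["contact_force"].round(1),s["gripper_width"],abs(s["joint_velocities"]).max())
W=env.snapshot("wrist")
for t,p in [("scene",None),("side",None)]:
    d=env.snapshot(t)
    for n in ("masking_tape","sherd_b1","clamp_near"):
        r=env.landmark_of(t,n)
        if r: print(t,n,atz(d,r[0]["at"],0).round(1))
a=pickle.load(open("F.pkl","rb"))["wrist"]["frame"].astype(int)
print("mean img diff",abs(W["frame"].astype(int)-a).mean())
E
```

```text
gate angle deg 29.974308361396744 260.49281970239036
gate angle deg 29.519656964541866 237.13702676290598
14.6583 [485.51 -55.33 168.2 ] [ 2.  -3.1 -3.3] 10.082594670088161 0.0010475411940225744
scene masking_tape [466.2 324.    0. ]
scene sherd_b1 [365.3 182.6   0. ]
scene clamp_near [ 341.9 -403.4    0. ]
side masking_tape [475.1 326.6  -0. ]
side clamp_near [ 333.1 -393.8    0. ]
mean img diff 2.740047878689236
```

```bash
python3 - <<'E'
from bench import env
import numpy as np,pickle
a=pickle.load(open("D.pkl","rb"))["side"]["frame"].astype(int);b=env.snapshot("side")["frame"].astype(int)
for n,(r0,r1,c0,c1) in dict(tape=(250,300,155,215),sherd=(240,285,225,280),clamp=(160,195,312,370)).items(): print(n,abs(a-b)[r0:r1,c0:c1].max(),abs(a-b)[r0:r1,c0:c1].mean())
env.finish_job()
E
```

```text
tape 16 7.908444444444444
sherd 17 8.495622895622896
clamp 16 6.517077175697866
the job is handed in; nothing more can be done
```

The bolt is drawn clear of the keeper and the gate is open about 30°. The arm is still gripping the red knob and holding it there. I handed the job in at about 14.7 s; no verdict is reported.

- **How it went:** I gripped the knob's stem from above and raised it 8 mm, where the force was about 2–3 N. I then drew the bolt 37 mm at that height, and force readings at the stops on the way out were about 3–4 N with no sign of catching. Last, I swung the gate open along the hinge arc.
- **Gate angle and hold:** The wrist picture gave a gate angle of 29.5–30.0°. During a 1 s hold the arm was at rest, moving under 0.5 mm, with a gripper width of about 10 mm and a force of about 5 N.
- **Bystanders:** The image areas around the tape, pale sherd and near clamp differ from the start only by a uniform, noise-level amount (no pixel by more than 17). The network positions for these disagreed with the first ones by up to about 16 mm, and the sherd was not reported in the last side view. I put that down to detector noise, since the arm never went near them.
- **Bowl wall:** I did not measure it separately. Nothing of the robot entered the crate.

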